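# Hover the height gauge over the sampler's reference disc

### The arm

A 6-joint arm with a two-finger parallel gripper is mounted at the origin on the work surface. World frame = base frame: x ahead of the robot, y to its left, z up, the work surface at z = 0. Lengths are in m, angles in degrees, forces in N, time in s.
With the tool pointing down it reaches from about 0.375 to 0.9 m from the base axis. Payload 3.1 kg.
Tool frame: the origin (TCP) lies at the very end of the fingers, on their centre line; the grasp point (between the pads) lies 19 mm behind it; z points along the fingers, y is the line along which they close (so a half turn about z gives the same grasp; the last joint's range is limited). The gripper opens to 87 mm and grips with 3 to 60 N. Pads are 19 mm wide; open, the fingers measure 117 mm over their backs; the gripper's body (75 mm by 190 mm) begins 51 mm behind the grasp point.
Start: joints at [63.742, 30.224, 82.088, -0, 67.689, -10.227], TCP at [0.173, 0.601, 0.223] pointing down, gripper open.
Joint ranges: [-176.69, 176.69], [-43.24, 126.21], [12.49, 139.97], [-82, 262], [0, 151.66], [-163.58, 163.58]. Speed limits (degrees/s): [159.86, 159.86, 180, 180, 180, 180].

### API

Orientations are given as a 3x3 rotation matrix whose columns are the frame's x, y, z axes.
In Python, from rig import bot gives the robot as it stands.
- The arm moves only by the tool move_arm, never from a script. Its argument "increments" is a list of rows, each an object with "xyz": the shift along the tool's x, y, z in mm, a list of three; "roll": the turn about the tool's z in rad; "grip": the opening in per cent of the stroke, from 0 (shut) to 100 (fully open). A call has 1 to 5 rows; each row shifts and turns the commanded pose from where the row before left it, along the tool's axes as they then stand; what a row does not reach is not made up. A row lasts 1/12 s, in which the tool goes at most 41.7 mm and 7.16 degrees, less where a joint would pass 70% of its speed; a pose out of reach is approached as far as the arm can. A call is refused whole if a number of a shift passes 41.7 or a number of a turn 0.125, either way. A call with a gripper value outside its range is refused whole. The fingers move at their own pace and stop on an object; the grip force is fixed at half the most. Time passes only in rows, so rows that do not move let the fingers close. It gives the time, the measured TCP pose, the force, the opening and the grip force at its end, in the units of the state.
- bot.read_state(): the state, without advancing time (a new reading comes with each control period).
- bot.capture(name): name is "side" or "top"; returns (picture, depth): 420x560x3 uint8, red, green, blue; 420x560 float32, m along the optical axis (not along the pixel's ray), 0 where there is no reading.
- bot.camera_model(name): a dict with "intrinsics" (3x3 intrinsics, pixels), "rvec" (rotation vector, rad) and "tvec" (3), from world to camera coordinates, as OpenCV has them. Camera axes: x right, y down, z forward; pixel columns grow to the right and rows downward; lengths in m; the calibration is good to about 2 mm. A picture is of the moment at which its call begins. camera_model takes no time and is no camera call.
- bot.hand_in(): hands the job in; it is judged then, once.
Trained networks look in the newest picture that a camera, given by its name, has taken for a name from the list of things; names that differ only in an ending like _2 or _b are one class to them, and where a whole thing is asked for, a point or a joint stands for the part that bears it (a point fixed in the world has none). Each returns a list of dicts, best first, with "conf" (0 to 1); they miss things now and then, are a little off and sometimes report something else, mostly with a low value. They report only what shows in the picture. A call takes as long as a camera call.
- bot.spot_in(label, camera): "at" ([x, y, z] in m, in the coordinates of the camera as it stood for that picture, good to about 4 mm: the middle of the surface that is visible of it).
- bot.trace(label, camera): "mask" (420x560 bool, what is visible of it).
The state is a dict: "time_s": time; "joint_positions": joint angles; "qvel": joint speeds; "tau": joint torques, N m; "position": TCP position; "tcp_rot": TCP orientation; "force": force on the tool from outside, world axes, zero at the start; "moment": the same for the moment, N m; "opening": opening from 0.0 (shut) to 1.0 (fully open); "grasp_force": force on a finger pad.
Only numpy, scipy, OpenCV 4.12 (cv2) and the standard library are available. Lean on these libraries where they do the work, as an engineer would, in place of code of your own. Each camera call takes 0.05 s, during which the arm holds its last target. There are 200 camera calls.

### The job

Lift the height gauge out of its blue stand by its black handle until its tip is higher than the tubes in the rack, carry it across to the sampler, and pass its steel rod down through the guide eye above the carousel until the tip hovers about 5 mm above the brass reference disc, upright and centred on it. The rod must never touch the disc and must not lean on the guide at the end; leave the tube rack, the bottle and the jar standing where they are. Finish while still holding the gauge still in that place: do not let go.

Things in the scene. Friction and masses are not known exactly. Their poses are not given: they have to be found in the camera images.
- gauge: Loose height gauge, 0.12 kg, round about z: steel rod 8 mm thick, 100 mm long (last 4 mm taper to a 4 mm tip), steel collar 30 mm wide at 100 to 106 mm above the tip, black handle 20 mm thick at 106 to 164 mm (top 4 mm orange), gripped from above. Origin at the tip's centre, z up the rod. It hangs upright by its collar in the stand, tip 12 mm above the table, loose by 2 mm sideways.
- stand: Blue stand of the gauge, fixed: base plate 84 x 74 mm, two side walls and a top plate 64 x 64 mm, 12 mm thick, its upper face 112 mm above the table, with a through hole 13 mm wide in its middle. Origin on the table under the hole, z up.
- sampler: Sampler, fixed: white base 260 x 220 x 30 mm, black carousel with capped vials (tops 70 mm above the table), red head 55 x 90 mm (110 mm high, centred at x = -98 mm) carrying a level aluminium guide arm to the guide eye at x = +98 mm. Origin on the table under the middle of the base; x points from red head to eye, z up.
- eye (a point): Centre of the upper mouth of the guide eye, a vertical through hole 15 mm in diameter (mouth slightly chamfered) in an aluminium plate 44 x 44 mm, 8 mm thick. The upper face is 105 mm above the table. z up, x as the sampler's.
- disc: Reference disc of the sampler, fixed: brass disc 20 mm in diameter on a white foot 24 mm in diameter, straight under the guide eye. Origin at the underside of the foot on the carousel, 42 mm above the table; the brass top is 8 mm above that.
- disc_top (a point): Centre of the brass disc's upper face, 50 mm above the table and 55 mm straight under the centre of the guide eye's upper mouth. z up.
- rack: Bystander: loose blue tube rack 200 x 46 mm with a row of six capped tubes fixed in it, tops 118 mm above the table; it stands between the stand and the sampler. Origin under its middle, x along the row.
- bottle: Bystander: loose amber bottle, 56 mm in diameter, 125 mm high, beyond the stand as seen from the robot. Origin at the centre of its underside.
- jar: Bystander: loose white jar with a red cap, 60 mm in diameter, 70 mm high, on the robot's side of the stand. Origin at the centre of its underside.

How it is judged (in metres and radians):
On the way, in this order (a step that is already met when the one before it is completed fails the run):
1. the gauge is lifted out of its stand in the gripper, its tip higher than the tubes (height (world z) of gauge above 0.12 m and contact force between gauge and the fingers above 1 N and contact force between gauge and stand below 0.2 N), for 0.1 s.
2. the tip of the rod has passed down through the guide eye (z of gauge in the frame of eye below -0.01 m and horizontal distance between gauge and eye below 0.008 m and contact force between gauge and the fingers above 1 N), for 0.1 s.
At the end, for the whole second after the job is handed in: Gauge held still (under 20 mm/s) with its rod through the eye, tip 1.5 to 10 mm above the brass disc and within 5 mm of its centre, upright within 5 degrees, under 3 N between gauge and sampler; rack, bottle and jar upright, within 20 mm of their starts (z of gauge in the frame of disc_top between 0.0015 and 0.01 m and horizontal distance between gauge and disc_top below 0.005 m and angle between gauge's own z axis and vertical below 0.09 rad and z of gauge in the frame of eye below -0.03 m and contact force between gauge and the fingers above 1 N and contact force between gauge and sampler below 3 N and linear speed of gauge below 0.02 m/s and distance of each of rack, bottle, jar from where it was at the start of the episode below 0.02 m and angle between each of rack, bottle, jar's own z axis and vertical below 0.2 rad); the arm keeps its last pose, push and grip.
It fails at once if the gauge touches the reference disc (contact force between gauge and disc above 0.3 N).
It fails at once if the tube rack is pushed more than 20 mm or tipped (distance of rack from where it was at the start of the episode above 0.02 m or angle between rack's own z axis and vertical above 0.3 rad).
It fails at once if the amber bottle is pushed more than 20 mm or tipped (distance of bottle from where it was at the start of the episode above 0.02 m or angle between bottle's own z axis and vertical above 0.3 rad).
It fails at once if the white jar is pushed more than 20 mm or tipped (distance of jar from where it was at the start of the episode above 0.02 m or angle between jar's own z axis and vertical above 0.3 rad).
It also fails if it takes over 48 s, if anything falls off the work surface, if the arm or the gripper's body presses on something with over 40 N, if the wrist force passes 120 N, or if a joint passes its speed limit or range.

## Working session

There is one attempt and no reset: what is moved stays moved. The work goes in short steps, Python scripts to look and compute and a tool call to move; the robot and the scene stay as the last step left them, time stands still between calls to the robot, and variables do not carry over. Pictures are saved under pics/ and viewed, at most 10 in all, crops included, and the job is handed in when it is done.

Besides the shell and the picture viewer there is one more tool, called after ">>>" in YAML: its name, and indented under it one key for each argument. move_arm: Moves the arm, as the interface text tells. Its arguments: {"type":"object","properties":{"increments":{"type":"array"}},"required":["increments"]}

```bash
mkdir -p pics; ls
cat > h.py <<'E'
import numpy as np, cv2
from rig import bot
def cam(n):
    m=bot.camera_model(n);R=cv2.Rodrigues(np.array(m["rvec"],float))[0]
    return np.array(m["intrinsics"]),R,np.array(m["tvec"],float).ravel()
def c2w(n,p):
    K,R,t=cam(n);return (np.atleast_2d(p)-t)@R
def pts(n,depth,mask):
    K,R,t=cam(n);v,u=np.nonzero(mask&(depth>0));d=depth[v,u]
    return c2w(n,np.c_[(u-K[0,2])/K[0,0]*d,(v-K[1,2])/K[1,1]*d,d])
def ray(n,u,v,z):
    K,R,t=cam(n);c=-R.T@t;d=R.T@np.linalg.inv(K)@np.array([u,v,1.]);return c+d*(z-c[2])/d[2]
E
python3 - <<'E'
from h import *
s=bot.read_state();print(s["time_s"],s["position"],s["tcp_rot"],s["opening"])
for n in("top","side"):
    im,d=bot.capture(n);cv2.imwrite(f"pics/{n}0.png",im[:,:,::-1]);np.savez(f"{n}0.npz",im=im,d=d)
    K,R,t=cam(n);print(n,K.round(1).tolist(),(-R.T@t).round(3))
    for l in("gauge","stand","sampler","disc","eye","rack","bottle","jar"):
        r=bot.trace(l,n)
        if not r: print(l,"none");continue
        P=pts(n,d,r[0]["mask"]); v,u=np.nonzero(r[0]["mask"])
        print(l,[round(x["conf"],2) for x in r],"n",len(P),"px",int(u.mean()),int(v.mean()),"med",np.median(P,0).round(4) if len(P) else "", "lo",np.percentile(P,3,0).round(3),"hi",np.percentile(P,97,0).round(3))
E
```

```text
pics
0.0 [0.17224444 0.60003159 0.22156764] [[-9.61112879e-01  2.76154146e-01 -9.59574058e-04]
 [ 2.76155548e-01  9.61110974e-01 -1.95179506e-03]
 [ 3.83260858e-04 -2.14088707e-03 -9.99997635e-01]] 1.001827117149184
top [[415.7, 0.0, 277.6], [0.0, 415.7, 197.0], [0.0, 0.0, 1.0]] [ 0.316 -0.004  0.914]
gauge [0.69, 0.57] n 1569 px 185 180 med [0.4962 0.2004 0.1026] lo [0.469 0.175 0.002] hi [0.541 0.254 0.114]
stand [0.81, 0.59] n 1511 px 186 180 med [0.496  0.1999 0.1041] lo [0.469 0.176 0.003] hi [0.54  0.252 0.114]
sampler [0.85] n 12128 px 385 206 med [ 0.4963 -0.2103  0.0419] lo [ 0.38  -0.322  0.026] hi [ 0.623 -0.116  0.11 ]
disc none
eye [0.56] n 12085 px 385 206 med [ 0.4954 -0.2104  0.0419] lo [ 0.38  -0.322  0.027] hi [ 0.623 -0.116  0.11 ]
rack [0.86] n 2021 px 282 192 med [0.4949 0.0043 0.0635] lo [ 0.405 -0.016  0.059] hi [0.592 0.026 0.119]
bottle [0.97] n 763 px 227 134 med [0.6065 0.1336 0.0839] lo [0.591 0.113 0.012] hi [0.63  0.159 0.126]
jar [0.81] n 805 px 154 227 med [0.3973 0.2582 0.0682] lo [0.373 0.238 0.012] hi [0.422 0.288 0.072]
side [[396.0, 0.0, 280.1], [
[... 209 characters left out ...]
 0.0605] lo [0.468 0.189 0.003] hi [0.543 0.256 0.112]
sampler [0.61] n 8607 px 320 154 med [ 0.4859 -0.1769  0.0418] lo [ 0.379 -0.28   0.01 ] hi [ 0.62  -0.111  0.109]
disc [0.17] n 713 px 208 269 med [0.5048 0.22   0.1388] lo [0.496 0.187 0.026] hi [0.536 0.229 0.176]
eye [0.6] n 8481 px 320 154 med [ 0.4857 -0.1768  0.0418] lo [ 0.379 -0.28   0.011] hi [ 0.618 -0.111  0.109]
rack [0.87] n 4774 px 278 211 med [0.4952 0.0115 0.0616] lo [ 0.404 -0.014  0.001] hi [0.598 0.029 0.117]
bottle [0.73, 0.24] n 1502 px 184 239 med [0.6065 0.1539 0.0786] lo [0.59  0.126 0.003] hi [0.633 0.169 0.125]
jar [0.93] n 1836 px 263 360 med [0.3926 0.2761 0.0682] lo [0.37  0.246 0.011] hi [0.42  0.296 0.071]
```

Run:
```python
import cv2
a=cv2.imread("pics/top0.png")[90:310,110:480];cv2.imwrite("pics/top0c.png",cv2.resize(a,None,fx=2.1,fy=2.1,interpolation=3))
a=cv2.imread("pics/side0.png")[60:420,140:480];cv2.imwrite("pics/side0c.png",cv2.resize(a,None,fx=1.6,fy=1.6,interpolation=3))
```

```text
(no output)
```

View pics/top0c.png

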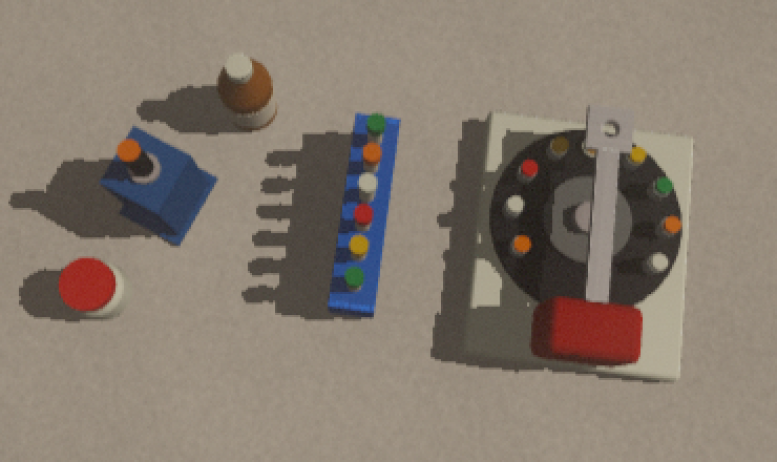

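View pics/side0c.png

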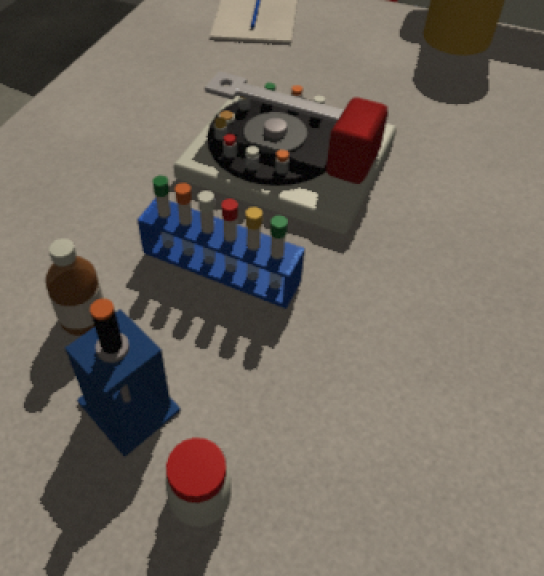

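The top view shows the orange cap at about (171,161), the collar at (179,170) and the eye hole at (400,151) in full-frame pixels. In the side view the stand is at lower left, the rack is between stand and sampler, and the eye is at about (281,113). Jar, gauge and bottle lie roughly on one line, so the fingers should close across that line.

```bash
cat >> h.py <<'E'
def blob(n,im,d,lo,hi,cond,near,zr,r):
    K,R,t=cam(n);H,W=d.shape;v,u=np.mgrid[:H,:W]
    P=c2w(n,np.stack([(u-K[0,2])/K[0,0]*d,(v-K[1,2])/K[1,1]*d,d],-1).reshape(-1,3)).reshape(H,W,3)
    return (d>0)&(P[...,2]>zr[0])&(P[...,2]<zr[1])&(np.hypot(P[...,0]-near[0],P[...,1]-near[1])<r)&cond(im.astype(int)),P
orange=lambda i:(i[...,0]>110)&(i[...,0]-i[...,2]>70)
anyc=lambda i:np.ones(i.shape[:2],bool)
E
python3 - <<'E'
from h import *
for n in("top","side"):
    f=np.load(n+"0.npz");im,d=f["im"],f["d"]
    m,P=blob(n,im,d,0,0,orange,(.5,.21),(.15,.19),.06);v,u=np.nonzero(m)
    print(n,"cap",m.sum(),u.mean(),v.mean(),P[m].mean(0).round(4),"ray",ray(n,u.mean(),v.mean(),.176).round(4))
    m,P=blob(n,im,d,0,0,anyc,(.5,.21),(.106,.118),.05);Q=P[m][:,:2].astype(np.float32)
    print(" stand",m.sum(),cv2.minAreaRect(Q*1000),P[m][:,2].mean())
    e=ray(n,*( (400.5,151) if n=="top" else (281,113)),.105);print(" eye guess",e.round(4))
    m,P=blob(n,im,d,0,0,anyc,e,(.098,.112),.035);Q=P[m];print(" plate",m.sum(),np.median(Q,0).round(4))
    # keep plate only: exclude arm toward head (-x)
    print("  rect",cv2.minAreaRect((Q[:,:2]*1000).astype(np.float32)))
    g=im.mean(2);u0,v0=(400,151) if n=="top" else (281,113)
    print(g[v0-12:v0+13,u0-13:u0+14].astype(int) if n=="top" else g[v0-9:v0+9,u0-14:u0+14].astype(int))
    m,P=blob(n,im,d,0,0,anyc,(.5,-.2),(.024,.036),.2);print(" base",cv2.minAreaRect((P[m][:,:2]*1000).astype(np.float32)))
E
```

```text
top cap 89 170.80898876404495 161.40449438202248 [0.5104 0.2157 0.1753] ray [0.5102 0.2155 0.176 ]
 stand 797 ((510.0069580078125, 215.920654296875), (64.92555236816406, 64.13117218017578), 68.4332275390625) 0.11175181445342175
 eye guess [ 0.6038 -0.2238  0.105 ]
 plate 512 [ 0.5985 -0.2221  0.1047]
  rect ((597.6777954101562, -222.72666931152344), (57.44269943237305, 44.925559997558594), 0.03355667367577553)
[[143 146 142 138 142 141 142 143 142 143 145 147 145 142 143 143 142 141
  140 142 144 144 145 144 143 143 144]
 [142 147 137 118 141 143 141 140 143 144 146 146 147 143 141 142 139 143
  142 144 146 143 141 142 142 145 146]
 [143 144 120 105 138 141 143 143 141 142 143 141 143 143 143 144 141 143
  143 142 146 144 141 143 142 143 145]
 [144 142 110 102 138 140 140 140 141 140 142 142 143 140 140 141 142 142
  145 140 144 141 144 141 143 142 142]
 [142 143 110 112 140 139 138 141 143 139 143 142 142 141 144 142 142 141
  142 140 140 141 142 141 143 142 140]
 [143 143 101 122 142 144 141 141 141 141 140 142 140 141 140 141 142 142
  142 140 139 144 141 141 144 142 143]
 [141 14
[... 4175 characters left out ...]
1 141 144]
 [127  98  64  52  51  51  52  55  63  76  87  99 114 133 144 146 145 145
  145 134 101  84  84  92 115 140 154 145]
 [134 130 126 120  96  71  63  52  51  52  52  60  68  78  85 108 129 133
  140 108  58  50  52  57  67  80  88  97]
 [136 135 137 138 133 128 120 106  96  62  48  52  52  54  54  63  74  82
   86  64  60  72  65  50  51  50  53  58]
 [134 133 134 136 136 135 134 133 130 126 116  96  70  63  53  51  52  53
   53  70 123 154 129  60  44  49  52  50]
 [135 132 133 135 133 134 135 137 137 139 136 132 125 124 116  93  65  54
   60 113 162 156 124 104  93  62  56  49]]
 base ((503.77667236328125, -219.33721923828125), (218.9765625, 258.92156982421875), 89.08045959472656)
```

>>> move_arm:
  increments:
    - {"xyz":[-28,-18,0],"roll":0,"grip":100}
    - {"xyz":[-28,-18,0],"roll":0,"grip":100}
    - {"xyz":[-28,-18,0],"roll":0,"grip":100}
    - {"xyz":[-28,-18,0],"roll":0,"grip":100}
    - {"xyz":[-28,-18,0],"roll":0,"grip":100}

```text
time_s: 1.32
position: [0.283, 0.4744, 0.2227]
tcp_rot: [[-0.961, 0.276, 0.0], [0.276, 0.961, 0.0], [-0.0, 0.0, -1.0]]
force: [1.0, 0.1, -0.2]
opening: 1.0
grasp_force: 0.0
```

>>> move_arm:
  increments:
    - {"xyz":[-28,-18,0],"roll":0,"grip":100}
    - {"xyz":[-28,-18,0],"roll":0,"grip":100}
    - {"xyz":[-28,-18,0],"roll":0,"grip":100}
    - {"xyz":[-28,-18,0],"roll":0,"grip":100}
    - {"xyz":[-28,-18,0],"roll":0,"grip":100}

```text
time_s: 1.73
position: [0.3929, 0.3491, 0.2228]
tcp_rot: [[-0.961, 0.276, 0.001], [0.276, 0.961, 0.0], [-0.0, 0.0, -1.0]]
force: [0.6, 0.2, -0.2]
opening: 1.0
grasp_force: 0.0
```

>>> move_arm:
  increments:
    - {"xyz":[-28,-18,0],"roll":0,"grip":100}
    - {"xyz":[-28,-18,0],"roll":0,"grip":100}
    - {"xyz":[-28,-18,0],"roll":0,"grip":100}
    - {"xyz":[0,0,0],"roll":0,"grip":100}
    - {"xyz":[0,0,0],"roll":0,"grip":100}

```text
time_s: 2.15
position: [0.4591, 0.2741, 0.2226]
tcp_rot: [[-0.96, 0.28, 0.0], [0.28, 0.96, 0.0], [-0.0, 0.0, -1.0]]
force: [0.1, 0.4, 0.4]
opening: 1.0
grasp_force: 0.0
```

>>> move_arm:
  increments:
    - {"xyz":[-21.5,-14,0],"roll":0,"grip":100}
    - {"xyz":[-21.5,-14,0],"roll":0,"grip":100}
    - {"xyz":[-21.5,-14,0],"roll":0,"grip":100}
    - {"xyz":[0,0,0],"roll":0,"grip":100}
    - {"xyz":[0,0,0],"roll":0,"grip":100}

```text
time_s: 2.57
position: [0.5079, 0.2175, 0.2225]
tcp_rot: [[-0.961, 0.277, -0.001], [0.277, 0.961, 0.001], [0.001, 0.0, -1.0]]
force: [-0.1, -0.3, 1.2]
opening: 1.0
grasp_force: 0.0
```

Run:
```python
from h import *
im,d=bot.capture("side");cv2.imwrite("pics/s1.png",cv2.resize(im[100:400,100:400,::-1],None,fx=2,fy=2))
print(bot.read_state()["position"])
```

```text
[0.50705481 0.21797684 0.22236993]
```

View pics/s1.png

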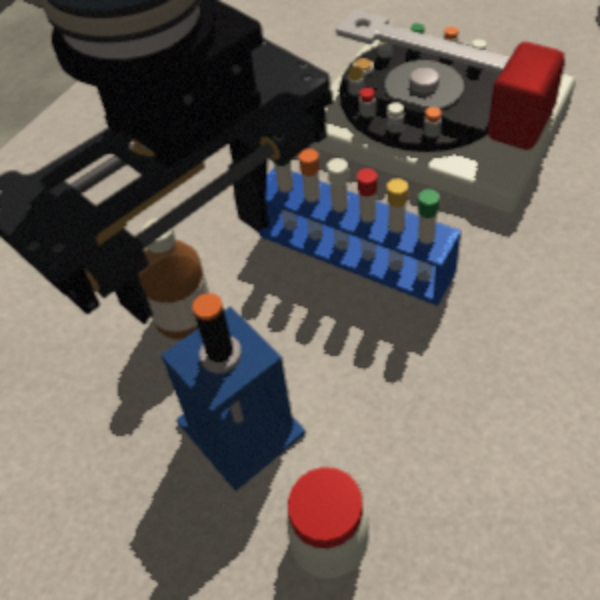

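The side view shows the open fingers straddling the gauge, with its orange cap at crop (208,305) below their midpoint and nothing in the way. I'll go down and grasp.

>>> move_arm:
  increments:
    - {"xyz":[-2,-1,22],"roll":0,"grip":100}
    - {"xyz":[0,0,22],"roll":0,"grip":100}
    - {"xyz":[0,0,22],"roll":0,"grip":100}
    - {"xyz":[0,0,22],"roll":0,"grip":100}
    - {"xyz":[0,0,0],"roll":0,"grip":100}

```text
time_s: 3.03
position: [0.5052, 0.2164, 0.1309]
tcp_rot: [[-0.962, 0.274, -0.009], [0.274, 0.962, -0.001], [0.009, -0.004, -1.0]]
force: [-0.5, 0.5, -0.3]
opening: 1.004
grasp_force: 0.0
```

Run:
```python
from h import *
print([bot.capture("side") and bot.read_state()["position"].round(4) for _ in range(3)])
for n in("side","top"):
    im,d=bot.capture(n);m,P=blob(n,im,d,0,0,orange,(.51,.216),(.15,.19),.03);v,u=np.nonzero(m);print(n,m.sum(),P[m].mean(0) if m.sum() else "")
```

```text
[array([0.5066, 0.2166, 0.1328]), array([0.5083, 0.2167, 0.1343]), array([0.5095, 0.2167, 0.1353])]
side 18 [0.51618957 0.21603867 0.17465599]
top 0
```

>>> move_arm:
  increments:
    - {"xyz":[0,0,2],"roll":0,"grip":0}
    - {"xyz":[0,0,0],"roll":0,"grip":0}
    - {"xyz":[0,0,0],"roll":0,"grip":0}
    - {"xyz":[0,0,0],"roll":0,"grip":0}
    - {"xyz":[0,0,0],"roll":0,"grip":0}

```text
time_s: 3.7
position: [0.5099, 0.2155, 0.1328]
tcp_rot: [[-0.961, 0.276, 0.0], [0.276, 0.961, 0.0], [-0.0, 0.0, -1.0]]
force: [0.4, -0.2, -0.2]
opening: 0.706
grasp_force: 0.0
```

>>> move_arm:
  increments:
    - {"xyz":[0,0,0],"roll":0,"grip":0}
    - {"xyz":[0,0,0],"roll":0,"grip":0}
    - {"xyz":[0,0,0],"roll":0,"grip":0}
    - {"xyz":[0,0,0],"roll":0,"grip":0}
    - {"xyz":[0,0,0],"roll":0,"grip":0}

```text
time_s: 4.12
position: [0.5098, 0.2155, 0.1325]
tcp_rot: [[-0.961, 0.276, -0.0], [0.276, 0.961, -0.0], [0.0, -0.0, -1.0]]
force: [0.0, -0.3, 0.5]
opening: 0.323
grasp_force: 0.0
```

>>> move_arm:
  increments:
    - {"xyz":[0,0,0],"roll":0,"grip":0}
    - {"xyz":[0,0,0],"roll":0,"grip":0}
    - {"xyz":[0,0,0],"roll":0,"grip":0}
    - {"xyz":[0,0,0],"roll":0,"grip":0}
    - {"xyz":[0,0,0],"roll":0,"grip":0}

```text
time_s: 4.53
position: [0.5099, 0.2156, 0.1325]
tcp_rot: [[-0.961, 0.276, 0.0], [0.276, 0.961, 0.0], [-0.0, 0.0, -1.0]]
force: [0.5, 0.1, -0.4]
opening: 0.222
grasp_force: 30.0
```

>>> move_arm:
  increments:
    - {"xyz":[0,0,-6],"roll":0,"grip":0}
    - {"xyz":[0,0,-14],"roll":0,"grip":0}
    - {"xyz":[0,0,-14],"roll":0,"grip":0}
    - {"xyz":[0,0,-16],"roll":0,"grip":0}
    - {"xyz":[0,0,-16],"roll":0,"grip":0}

```text
time_s: 4.95
position: [0.5093, 0.2154, 0.1992]
tcp_rot: [[-0.961, 0.276, -0.001], [0.276, 0.961, -0.0], [0.001, -0.001, -1.0]]
force: [0.1, -0.1, -1.0]
opening: 0.221
grasp_force: 30.0
```

>>> move_arm:
  increments:
    - {"xyz":[0,0,-18],"roll":0,"grip":0}
    - {"xyz":[0,0,-18],"roll":0,"grip":0}
    - {"xyz":[0,0,-18],"roll":0,"grip":0}
    - {"xyz":[0,0,-15],"roll":0,"grip":0}
    - {"xyz":[0,0,-8],"roll":0,"grip":0}

```text
time_s: 5.37
position: [0.5103, 0.2157, 0.2778]
tcp_rot: [[-0.961, 0.276, 0.003], [0.276, 0.961, 0.0], [-0.003, 0.001, -1.0]]
force: [0.2, 0.0, -1.3]
opening: 0.222
grasp_force: 30.0
```

>>> move_arm:
  increments:
    - {"xyz":[0,0,0],"roll":0,"grip":0}
    - {"xyz":[0,0,0],"roll":0,"grip":0}
    - {"xyz":[0,0,0],"roll":0,"grip":0}

```text
time_s: 5.62
position: [0.5089, 0.2153, 0.2745]
tcp_rot: [[-0.961, 0.276, -0.002], [0.276, 0.961, -0.001], [0.002, -0.001, -1.0]]
force: [-0.6, -0.2, -2.3]
opening: 0.224
grasp_force: 30.0
```

Run:
```python
from h import *
im,d=bot.capture("side");s=bot.read_state();print(s["position"],s["force"],s["grasp_force"])
cv2.imwrite("pics/s2.png",cv2.resize(im[100:400,100:400,::-1],None,fx=2,fy=2))
K,R,t=cam("side");r=bot.trace("gauge","side");print([(x["conf"],x["mask"].sum()) for x in r])
if r:
    P=pts("side",d,r[0]["mask"]);
    for z in np.arange(.14,.32,.01):
        q=P[(P[:,2]>=z)&(P[:,2]<z+.01)]
        if len(q):print(round(z,2),len(q),q.mean(0).round(4),np.ptp(q[:,:2],axis=0).round(3))
```

```text
[0.50889994 0.2153612  0.27427689] [ 0.39941195  0.0447111  -2.0814316 ] 29.98879120219499
[(0.58, np.int64(997))]
0.15 1 [0.5055 0.2174 0.1597] [0. 0.]
0.16 20 [0.5054 0.2168 0.1652] [0.005 0.007]
0.17 30 [0.5055 0.217  0.1752] [0.006 0.006]
0.18 29 [0.5057 0.2166 0.1856] [0.007 0.008]
0.19 28 [0.5057 0.217  0.1955] [0.007 0.006]
0.2 30 [0.5059 0.217  0.2053] [0.007 0.006]
0.21 31 [0.5057 0.2168 0.2152] [0.006 0.007]
0.22 36 [0.506  0.2168 0.2252] [0.006 0.008]
0.23 32 [0.506  0.2171 0.2353] [0.007 0.007]
0.24 1 [0.5029 0.2168 0.24  ] [0. 0.]
0.25 176 [0.5002 0.2199 0.2578] [0.021 0.03 ]
0.26 93 [0.5009 0.2195 0.2642] [0.017 0.027]
0.27 80 [0.5003 0.2187 0.275 ] [0.007 0.027]
0.28 75 [0.5005 0.2185 0.2852] [0.007 0.021]
0.29 86 [0.5005 0.2179 0.2952] [0.007 0.022]
0.3 97 [0.5006 0.2182 0.3052] [0.007 0.024]
0.31 86 [0.5006 0.2171 0.3147] [0.007 0.022]
```

View pics/s2.png

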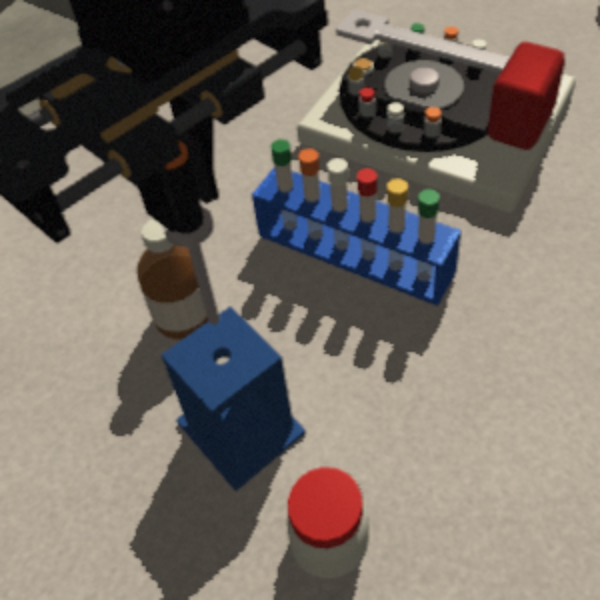

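The rod hangs vertical under the grip, tip near z = 0.154 and clear of the stand. Rod centre agrees with the TCP to about 1 mm. Next I'll carry it across.

>>> move_arm:
  increments:
    - {"xyz":[-6,-12,0],"roll":0,"grip":0}
    - {"xyz":[-14,-26,0],"roll":0,"grip":0}
    - {"xyz":[-14,-26,0],"roll":0,"grip":0}
    - {"xyz":[-14,-26,0],"roll":0,"grip":0}
    - {"xyz":[-14,-26,0],"roll":0,"grip":0}

```text
time_s: 6.13
position: [0.5372, 0.0848, 0.2749]
tcp_rot: [[-0.961, 0.276, -0.001], [0.276, 0.961, -0.001], [0.001, -0.001, -1.0]]
force: [1.0, 0.0, -1.1]
opening: 0.223
grasp_force: 30.0
```

>>> move_arm:
  increments:
    - {"xyz":[-14,-26,0],"roll":0,"grip":0}
    - {"xyz":[-14,-26,0],"roll":0,"grip":0}
    - {"xyz":[-14,-26,0],"roll":0,"grip":0}
    - {"xyz":[-14,-26,0],"roll":0,"grip":0}
    - {"xyz":[-14,-26,0],"roll":0,"grip":0}

```text
time_s: 6.55
position: [0.5683, -0.0598, 0.2749]
tcp_rot: [[-0.961, 0.277, -0.001], [0.277, 0.961, -0.0], [0.001, -0.001, -1.0]]
force: [1.4, -0.4, -2.0]
opening: 0.221
grasp_force: 30.0
```

>>> move_arm:
  increments:
    - {"xyz":[-14,-26,0],"roll":0,"grip":0}
    - {"xyz":[-14,-26,0],"roll":0,"grip":0}
    - {"xyz":[-14,-26,0],"roll":0,"grip":0}
    - {"xyz":[-14,-26,0],"roll":0,"grip":0}
    - {"xyz":[-6,-12,0],"roll":0,"grip":0}

```text
time_s: 6.97
position: [0.5965, -0.1909, 0.2747]
tcp_rot: [[-0.96, 0.279, -0.0], [0.279, 0.96, -0.002], [-0.0, -0.002, -1.0]]
force: [0.5, -0.4, -1.3]
opening: 0.223
grasp_force: 30.0
```

>>> move_arm:
  increments:
    - {"xyz":[0,0,0],"roll":0,"grip":0}
    - {"xyz":[0,0,0],"roll":0,"grip":0}
    - {"xyz":[0,0,0],"roll":0,"grip":0}
    - {"xyz":[0,0,0],"roll":0,"grip":0}
    - {"xyz":[0,0,0],"roll":0,"grip":0}

```text
time_s: 7.38
position: [0.596, -0.1843, 0.2756]
tcp_rot: [[-0.962, 0.274, -0.0], [0.274, 0.962, 0.001], [0.001, 0.0, -1.0]]
force: [-0.6, -0.2, -1.3]
opening: 0.22
grasp_force: 30.0
```

>>> move_arm:
  increments:
    - {"xyz":[-6,-12,0],"roll":0,"grip":0}
    - {"xyz":[-6,-12,0],"roll":0,"grip":0}
    - {"xyz":[-5.5,-12,0],"roll":0,"grip":0}
    - {"xyz":[0,0,0],"roll":0,"grip":0}
    - {"xyz":[0,0,0],"roll":0,"grip":0}

```text
time_s: 7.8
position: [0.6033, -0.2268, 0.2753]
tcp_rot: [[-0.961, 0.278, 0.0], [0.278, 0.961, 0.0], [0.0, 0.0, -1.0]]
force: [0.3, 0.7, -1.8]
opening: 0.225
grasp_force: 30.0
```

>>> move_arm:
  increments:
    - {"xyz":[0,0,10],"roll":0,"grip":0}
    - {"xyz":[0,0,10],"roll":0,"grip":0}
    - {"xyz":[0,0,5],"roll":0,"grip":0}
    - {"xyz":[0,0,0],"roll":0,"grip":0}
    - {"xyz":[0,0,0],"roll":0,"grip":0}

```text
time_s: 8.22
position: [0.6027, -0.2247, 0.2495]
tcp_rot: [[-0.961, 0.276, -0.002], [0.276, 0.961, 0.001], [0.002, 0.001, -1.0]]
force: [-0.0, -0.5, -1.7]
opening: 0.221
grasp_force: 30.0
```

Run:
```python
from h import *
L=[]
for i in range(4):
    im,d=bot.capture("side");s=bot.read_state();L.append(s["position"])
print(np.array(L).round(4),s["force"],s["time_s"])
t,dt=bot.capture("top")
np.savez("s3.npz",im=im,d=d)
a=cv2.resize(im[50:170,200:400,::-1],None,fx=4,fy=4,interpolation=3);cv2.imwrite("pics/s3.png",a)
a=cv2.resize(t[90:240,330:500,::-1],None,fx=3.5,fy=3.5,interpolation=3);cv2.imwrite("pics/t3.png",a)
r=bot.trace("gauge","side");print([(x["conf"],x["mask"].sum()) for x in r])
```

```text
[[ 0.6031 -0.225   0.2502]
 [ 0.6034 -0.2252  0.2507]
 [ 0.6035 -0.2253  0.2509]
 [ 0.6035 -0.2254  0.251 ]] [-0.31865495  0.08848212 -1.71936066] 8.4167
[(0.67, np.int64(390))]
```

View pics/s3.png

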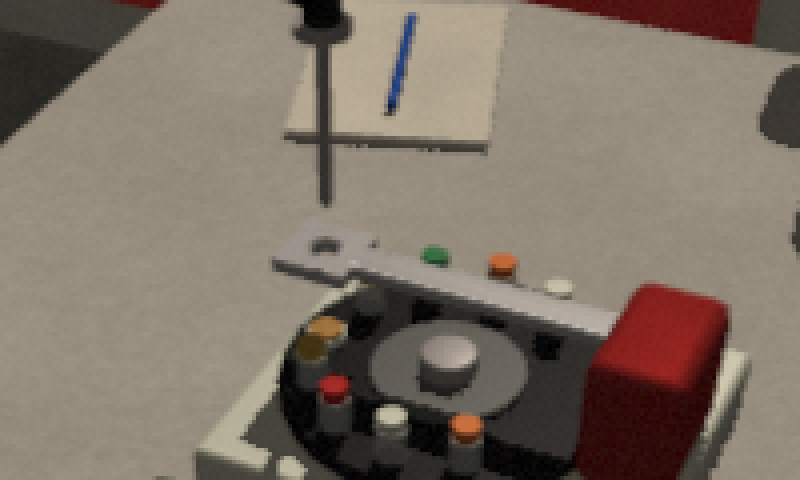

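View pics/t3.png

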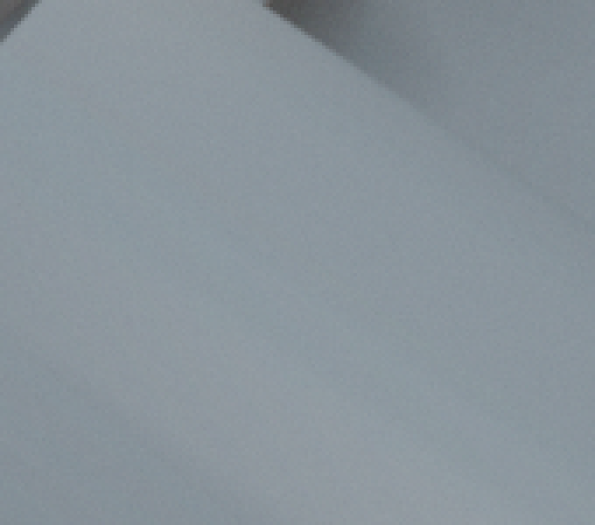

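The side view shows the rod hanging at crop x≈325, tip at about (325,205), over the eye hole at (325,246). The arm blocks the top view. I'll work out the offset between rod and eye from the side camera.

```bash
cat > off.py <<'E'
from h import *
def hole(n,im,c,w=(10,7)):
    g=im.astype(float).mean(2);u0,v0=c;s=g[v0-w[1]:v0+w[1]+1,u0-w[0]:u0+w[0]+1]
    wt=np.clip(143-6-s,0,None)*(s<130);v,u=np.mgrid[-w[1]:w[1]+1,-w[0]:w[0]+1]
    return u0+(u*(wt>0)).sum()/(wt>0).sum(),v0+(v*(wt>0)).sum()/(wt>0).sum()
f=np.load("side0.npz");hu,hv=hole("side",f["im"],(281,111),(6,4));print("hole px",hu,hv)
es=ray("side",hu,hv,.105)
m,P=blob("side",f["im"],f["d"],0,0,anyc,es,(.09,.12),.02);A=P[m];c=np.c_[A[:,:2]-es[:2],np.ones(len(A))]
zz=np.linalg.lstsq(c,A[:,2],rcond=None)[0][2];print("eye side",es.round(4),"plate z",zz, "eye at meas z",ray("side",hu,hv,zz).round(4))
et=ray("top",400.8,150.9,.105);print("eye top",et.round(4))
def rod(im,d,zlo,zhi,near):
    m,P=blob("side",im,d,0,0,anyc,near,(zlo,zhi),.025);K,R,t=cam("side");cc=-R.T@t
    for z in np.linspace(zlo,zhi,6)[:-1]:
        h=(zhi-zlo)/5;q=P[m&(P[...,2]>=z)&(P[...,2]<z+h)];
        if len(q)==0: continue
        ax=np.median(q,0);dr=(ax-cc)[:2];dr/=np.linalg.norm(dr);print(" z%.3f n%d"%(z,len(q)),(q.mean(0)[:2]+dr*.0031).round(4))
if __name__=="__main__":
    f=np.load("s3.npz");rod(f["im"],f["d"],.135,.225,(.603,-.225))
    im=f["im"].astype(float).mean(2)
    for v in range(70,101,5):
        s=im[v,274:290];print(v,s.astype(int))
E
python3 off.py
```

```text
hole px 280.79487179487177 111.12820512820512
eye side [ 0.6026 -0.2227  0.105 ] plate z 0.10386923933614159 eye at meas z [ 0.6034 -0.2242  0.1039]
eye top [ 0.6041 -0.2244  0.105 ]
 z0.135 n31 [ 0.6023 -0.2264]
 z0.153 n21 [ 0.6025 -0.2259]
 z0.171 n25 [ 0.6023 -0.2258]
 z0.189 n31 [ 0.6032 -0.2261]
 z0.207 n30 [ 0.6028 -0.2262]
70 [142 149 164 165 140  67  45  47 112 168 167 168 168 169 167 168]
75 [165 166 165 167 148  92  46  47  95 150 167 169 169 170 169 169]
80 [167 166 166 166 146  88  48  47  95 150 169 167 169 169 169 169]
85 [54 57 54 56 54 50 48 48 52 56 57 56 59 61 58 60]
90 [137 137 139 136 128  96  47  48  68 113 138 138 139 140 139 137]
95 [141 143 146 144 143 118  48  48  71 115 140 142 143 139 139 139]
100 [141 142 143 143 140 124  76  46  82 125 140 141 141 143 142 143]
```

Both cameras put the eye about 1.5 mm in +y from the rod, so I'll shift by that and go down partway, watching the force.

>>> move_arm:
  increments:
    - {"xyz":[0,1.6,0],"roll":0,"grip":0}
    - {"xyz":[0,0,5],"roll":0,"grip":0}
    - {"xyz":[0,0,8],"roll":0,"grip":0}
    - {"xyz":[0,0,5],"roll":0,"grip":0}
    - {"xyz":[0,0,0],"roll":0,"grip":0}

```text
time_s: 8.93
position: [0.6025, -0.2232, 0.2304]
tcp_rot: [[-0.961, 0.276, -0.004], [0.276, 0.961, 0.002], [0.004, 0.001, -1.0]]
force: [0.1, -0.4, -1.2]
opening: 0.22
grasp_force: 30.0
```

>>> move_arm:
  increments:
    - {"xyz":[0,0,4],"roll":0,"grip":0}
    - {"xyz":[0,0,4],"roll":0,"grip":0}
    - {"xyz":[0,0,4],"roll":0,"grip":0}
    - {"xyz":[0,0,4],"roll":0,"grip":0}
    - {"xyz":[0,0,0],"roll":0,"grip":0}

```text
time_s: 9.35
position: [0.6031, -0.2235, 0.2154]
tcp_rot: [[-0.961, 0.276, -0.002], [0.276, 0.961, 0.001], [0.002, 0.0, -1.0]]
force: [-0.7, -0.1, -1.5]
opening: 0.22
grasp_force: 30.0
```

```bash
cat > look.py <<'E'
import sys;from off import *
L=[];F=[]
for i in range(5):
    im,d=bot.capture("side");s=bot.read_state();L.append(s["position"]);F.append(np.r_[s["force"],s["moment"]])
print(np.array(L)[[0,4]].round(4),"F",np.mean(F,0).round(2),s["time_s"],s["tcp_rot"][2].round(4))
z=L[-1][2]-.1205;rod(im,d,max(z,.106)+.004,z+.095,L[-1])
n=sys.argv[1];np.savez(n+".npz",im=im,d=d)
cv2.imwrite(f"pics/{n}.png",cv2.resize(im[70:140,240:330,::-1],None,fx=8,fy=8,interpolation=3))
E
python3 look.py s4
```

```text
hole px 280.79487179487177 111.12820512820512
eye side [ 0.6026 -0.2227  0.105 ] plate z 0.10386923933614159 eye at meas z [ 0.6034 -0.2242  0.1039]
eye top [ 0.6041 -0.2244  0.105 ]
[[ 0.6033 -0.2236  0.2159]
 [ 0.6038 -0.2239  0.2169]] F [ 0.02  0.05 -1.7  -0.02  0.01 -0.  ] 9.6 [-7.e-04 -2.e-04 -1.e+00]
 z0.110 n17 [ 0.6026 -0.2245]
 z0.126 n20 [ 0.6022 -0.2243]
 z0.143 n24 [ 0.6032 -0.2247]
 z0.159 n27 [ 0.6029 -0.2249]
 z0.175 n23 [ 0.6027 -0.2249]
```

View pics/s4.png

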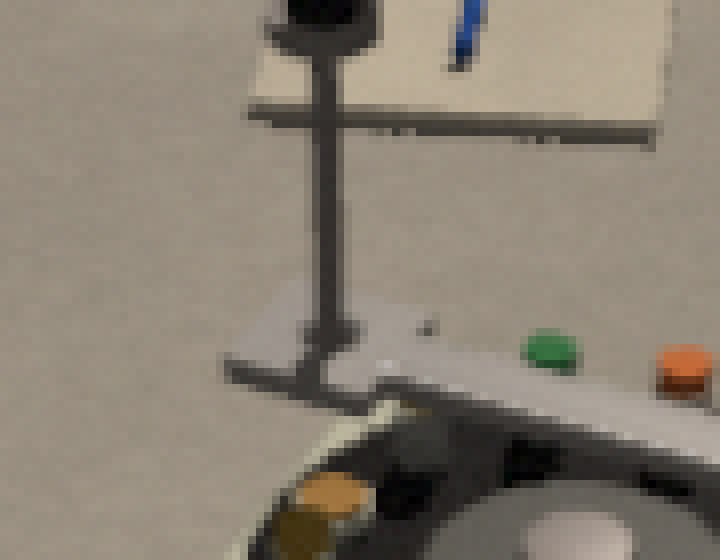

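The rod is inside the eye hole, which spans crop x≈302–360 with the rod at 328, and there is no lateral force. The tan top at crop (333,495) may be the brass disc, so I'll check it as an independent centre.

Run:
```python
from off import *
K,R,t=cam("side");p=R@np.array([.6035,-.2238,.05])+t;p=K@p;print("disc proj",p/p[2])
im=np.load("s4.npz")["im"].astype(int);m=np.zeros(im.shape[:2],bool);m[124:140,272:294]=True
print(im[124:142,274:294,0]-im[124:142,274:294,2]);
m&=(im[...,0]-im[...,2]>45);v,u=np.nonzero(m);print(m.sum(),u.min(),u.max(),v.min(),v.max())
cu,cv_=(u.min()+u.max())/2,(v.min()+v.max())/2;print(ray("side",cu,cv_,.05))
```

```text
hole px 280.79487179487177 111.12820512820512
eye side [ 0.6026 -0.2227  0.105 ] plate z 0.10386923933614159 eye at meas z [ 0.6034 -0.2242  0.1039]
eye top [ 0.6041 -0.2244  0.105 ]
disc proj [281.08119546 130.80040447   1.        ]
[[26 27 25 26 25 26 26 27 29 29 26 18  9  5  4  2  5  4  4  5]
 [24 25 25 25 26 25 27 30 27 17 13  9  4  3  6  6  5  4  5  3]
 [25 26 26 25 25 27 25 19 13  7  6  5  3  4  4  4  2  5  2  5]
 [26 25 25 24 26 25 17  8  4  3  3  4  4  4  3  3  3  3  4  5]
 [26 24 26 23 20 11  8  2  2  5  4  3  3  7  1  3  3  2  1  3]
 [25 26 24 19 22 54 75 87 80 54 18  4  2  6  5 -4  1  3  1  0]
 [26 23 20 32 76 92 94 98 97 90 82 49  8  4 -3  2 -4 -1  0 -3]
 [22 16 22 55 95 97 98 98 97 97 96 70 37  0 -1 -2 -1 -2 -3 -1]
 [18  7 21 51 96 96 97 97 99 98 99 68 28  3  0  3  1  0  0  0]
 [12 16 26 42 66 73 86 96 97 89 68 33 21  1  4  0  0  1  1  4]
 [23 41 51 48 47 50 59 66 59 46 24 18 13  2  1 -1  0  0  5  4]
 [29 46 50 49 47 47 47 28 20 14 10 11  7  2  1  3  2  3  3  3]
 [28 49 48 48 48 48 44 24 12 12  8  6  4  6  4  7  3  4  5  5]
 [25 46 49 45 49 46 43 26  7  5  4  2  2  4  3  2  3  4  3  6]
 [22 44 44 48 44 47 43 28  5  4  5  4  3  4  4  5  6  5  4  8]
 [17 35 47 47 52 36 24 10  6  3  5  3  4  3  5  7  6  3  7 10]
 [ 7 10 15 22 18 12 12  6  5  6  5  5  3  5  3  4  4  2  6 11]
 [ 3  4  6  8  7  4  6  4  3  4  3  1  3  4  5  5  4  4  7 10]]
66 275 285 129 139
[ 0.60053596 -0.21172241  0.05      ]
```

The brass ellipse is centred at about (281.3,131.3) and the eye projects to (281.1,130.8), so the centring is confirmed. I'll go most of the way down and check again.

>>> move_arm:
  increments:
    - {"xyz":[0,0,5],"roll":0,"grip":0}
    - {"xyz":[0,0,5],"roll":0,"grip":0}
    - {"xyz":[0,0,5],"roll":0,"grip":0}
    - {"xyz":[0,0,5],"roll":0,"grip":0}
    - {"xyz":[0,0,0],"roll":0,"grip":0}

```text
time_s: 10.02
position: [0.6027, -0.2233, 0.1948]
tcp_rot: [[-0.961, 0.276, -0.003], [0.276, 0.961, 0.002], [0.003, 0.001, -1.0]]
force: [-0.0, -1.3, -2.2]
opening: 0.222
grasp_force: 30.0
```

>>> move_arm:
  increments:
    - {"xyz":[0,0,4],"roll":0,"grip":0}
    - {"xyz":[0,0,4],"roll":0,"grip":0}
    - {"xyz":[0,0,2],"roll":0,"grip":0}
    - {"xyz":[0,0,0],"roll":0,"grip":0}
    - {"xyz":[0,0,0],"roll":0,"grip":0}

```text
time_s: 10.43
position: [0.6036, -0.2238, 0.1864]
tcp_rot: [[-0.961, 0.276, -0.0], [0.276, 0.961, 0.0], [0.0, 0.0, -1.0]]
force: [-0.4, 0.3, -1.8]
opening: 0.22
grasp_force: 30.0
```

```bash
python3 look.py s5
python3 - <<'E'
from h import *
f=np.load("s5.npz");im=f["im"].astype(int)
for v in range(78,140,1): print(v,ray("side",281,v,.15).round(3)[:0],im[v,275:290].mean(1).astype(int))
K,R,t=cam("side")
for z in (.066,.105,.166,.172):
    p=K@(R@np.array([.6038,-.2239,z])+t);print(z,p/p[2])
E
```

```text
hole px 280.79487179487177 111.12820512820512
eye side [ 0.6026 -0.2227  0.105 ] plate z 0.10386923933614159 eye at meas z [ 0.6034 -0.2242  0.1039]
eye top [ 0.6041 -0.2244  0.105 ]
[[ 0.6037 -0.2239  0.1866]
 [ 0.6038 -0.2239  0.1868]] F [ 0.14  0.1  -1.63  0.    0.01  0.01] 10.6833 [-5.e-04 -1.e-04 -1.e+00]
 z0.110 n12 [ 0.6025 -0.2239]
 z0.120 n12 [ 0.6025 -0.2244]
 z0.131 n12 [ 0.6022 -0.2241]
 z0.141 n14 [ 0.6022 -0.2248]
 z0.151 n11 [ 0.6032 -0.2242]
78 [] [  7   5   1   9   6  13   4   7   5  27 112 164 158 166 174]
79 [] [  7  10   6   9   9  11  12   0   6  29 115 172 173 174 174]
80 [] [  1  13   5   4   6   5  11   4   9  26 115 173 173 173 175]
81 [] [ 61   0   9   6   6   0   2   7  11  23 109 168 173 173 172]
82 [] [109  47   9   4   3   5   3   8   4  11  58 104 145 171 172]
83 [] [112  54   7  13   1  10  11   6   6  11  35  57 100 132 132]
84 [] [111  55   8   9   6   6   9   6   8  10  33  51  65  79  80]
85 [] [114  47  19   5  11   4   5   8  17  34  47  50  59  67  60]
86 [] [ 69  46  42  38  32  25  26  35  46  49  49  50  85 106  58]
87 [] [ 50  51  51  48  49
[... 3045 characters left out ...]
130 122  17   9   5]
132 [] [ 45  91 133 114 115 115 114 115 115 114 131 121   6   5   9]
133 [] [ 35  56  74  71  81  98 114 113 105  82 109 121   7   4   6]
134 [] [ 44  46  45  48  52  64  75  72  64  84 105  78  28  10   5]
135 [] [ 48  44  47  48  45  49  83 106  81  71  72  50  36  34  30]
136 [] [45 47 45 48 42 49 65 80 71 60 42 39 34 36 36]
137 [] [45 44 46 50 45 52 64 55 41 28 24 35 35 36 35]
138 [] [44 46 42 44 45 54 59 41 32 29 32 34 37 34 37]
139 [] [58 44 45 44 63 88 76 37 35 34 33 34 36 35 36]
0.066 [280.86208922 125.10413863   1.        ]
0.105 [280.55146743 110.72937073   1.        ]
0.166 [280.02333579  86.28881313   1.        ]
0.172 [279.96834315  83.74389688   1.        ]
```

View pics/s5.png

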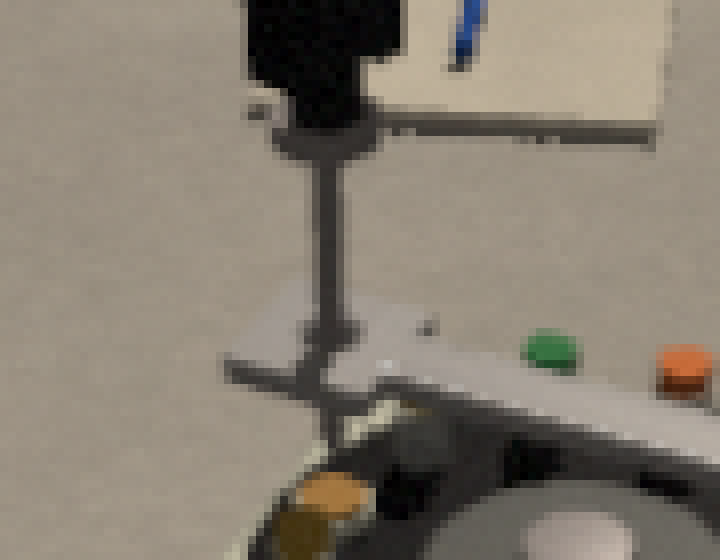

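The tip shows at crop (332,448), about 15 mm above the brass disc at (333,495) and laterally aligned, which agrees with the 16 mm from the TCP height. One last move down of 10.5 mm, slowly.

>>> move_arm:
  increments:
    - {"xyz":[0,0,3],"roll":0,"grip":0}
    - {"xyz":[0,0,3],"roll":0,"grip":0}
    - {"xyz":[0,0,2],"roll":0,"grip":0}
    - {"xyz":[0,0,1.5],"roll":0,"grip":0}
    - {"xyz":[0,0,1],"roll":0,"grip":0}

```text
time_s: 11.1
position: [0.6034, -0.2237, 0.1756]
tcp_rot: [[-0.961, 0.276, -0.001], [0.276, 0.961, 0.0], [0.001, 0.0, -1.0]]
force: [-0.7, -0.1, -1.5]
opening: 0.221
grasp_force: 30.0
```

>>> move_arm:
  increments:
    - {"xyz":[0,0,0],"roll":0,"grip":0}
    - {"xyz":[0,0,0],"roll":0,"grip":0}
    - {"xyz":[0,0,0],"roll":0,"grip":0}
    - {"xyz":[0,0,0],"roll":0,"grip":0}
    - {"xyz":[0,0,0],"roll":0,"grip":0}

```text
time_s: 11.52
position: [0.6037, -0.2239, 0.1762]
tcp_rot: [[-0.961, 0.276, 0.0], [0.276, 0.961, -0.0], [-0.0, -0.0, -1.0]]
force: [-0.7, -0.2, -1.2]
opening: 0.223
grasp_force: 30.0
```

```bash
python3 look.py s6
```

```text
hole px 280.79487179487177 111.12820512820512
eye side [ 0.6026 -0.2227  0.105 ] plate z 0.10386923933614159 eye at meas z [ 0.6034 -0.2242  0.1039]
eye top [ 0.6041 -0.2244  0.105 ]
[[ 0.6037 -0.2239  0.1762]
 [ 0.6036 -0.2238  0.1761]] F [-0.38  0.28 -1.22 -0.   -0.01 -0.01] 11.7667 [-1.e-04 -0.e+00 -1.e+00]
 z0.110 n11 [ 0.6025 -0.2234]
 z0.118 n9 [ 0.6027 -0.2246]
 z0.126 n10 [ 0.6027 -0.2243]
 z0.134 n11 [ 0.6023 -0.2248]
 z0.142 n6 [ 0.6025 -0.2252]
```

View pics/s6.png

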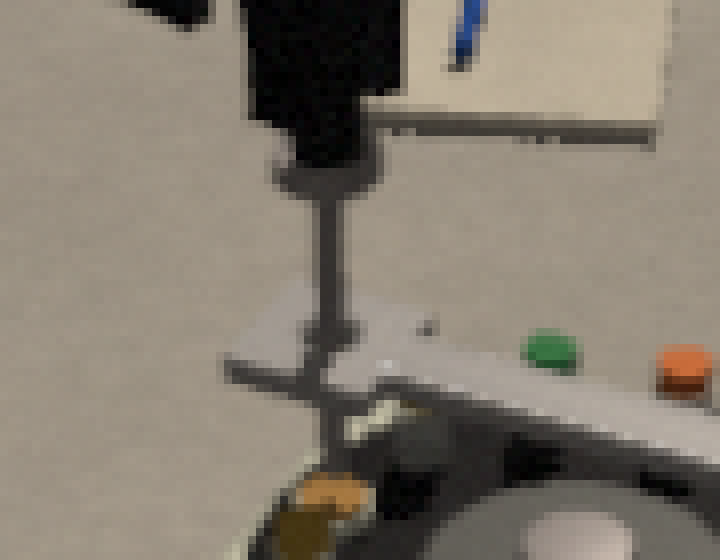

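The tip sits at crop (332,477), about 6 mm above the disc centre at (333,495). The rod is centred in the eye and the forces are steady, so I'm handing in.

```bash
python3 -c "
from rig import bot
print(bot.hand_in())"
```

```text
the job is handed in; nothing more can be done
None
```

The job is handed in, with no verdict returned: the gauge is still gripped upright, its rod through the guide eye and its tip about 5–6 mm above the brass disc, centred to about 1 mm; I saw no sign of contact with the guide, and did not re-measure the rack, bottle and jar at the end.

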